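Hang the tall cup on the long draining peg

ROBOT

A 6-joint arm with a two-finger parallel gripper is mounted at the origin on the work surface. World frame = base frame: x ahead of the robot, y to its left, z up, the work surface at z = 0. Lengths are in m, angles in rad, forces in N, time in s.
With the tool pointing down it reaches from about 0.35 to 0.775 m from the base axis. Payload 7.3 kg.
Tool frame: the origin (TCP) lies at the very end of the fingers, on their centre line; the grasp point (between the pads) lies pinch_z behind it (pinch_z is the distance from the TCP to the grasp point, in m); z points along the fingers, x is the direction in which the jaws open and shut, and the axes are right-handed (so a half turn about z gives the same grasp; the last joint's range is limited). The gripper opens to 92 mm and grips with 3 to 60 N. Pads are 19 mm wide; open, the fingers measure 130 mm over their backs; the gripper's body (75 mm by 190 mm) begins 47 mm behind the grasp point.
Start: joints at [0.997, 0.342, 1.524, -0, 1.275, -0.146], TCP at [0.218, 0.478, 0.227] pointing down, gripper open.
Joint ranges: [-2.53, 2.53], [-0.77, 2.02], [0.04, 2.7], [-1, 4.14], [0.28, 2.66], [-3.11, 3.11]. Speed limits (rad/s): [2.57, 2.57, 3.14, 3.14, 3.14, 3.14].

INTERFACE

Orientations are given as a rotation vector (axis times angle).
In Python, from cell import * gives the robot as it stands. The module is installed in compiled form; this text tells all that it offers.
- The arm moves only by the shell command python3 -m jog 'ROWS' [OPENING] [FORCE]. ROWS is JSON, a list of rows, each an object of numbers: "x", "y", "z": the shift along the tool's x, y, z in units of 30 mm (1.0 is 30 mm); "ax", "ay", "az": the turn, a rotation vector about the tool's x, y, z in units of 5 degrees (1.0 is 5 degrees). In form: [{"x": .., "y": .., "z": .., "ax": .., "ay": .., "az": ..}, ...]. A call has 1 to 5 rows; each row is the pose to reach, as a shift and turn from the pose commanded when the call began, along the tool's axes at that moment; what a row does not reach only later rows make up. A row lasts 1/8 s, in which the tool goes at most 62.5 mm and 10.7 degrees, less where a joint would pass 70% of its speed; a pose out of reach is approached as far as the arm can. A call with a gripper value outside its range is refused whole. OPENING is the opening, from 0 (shut) to 1 (fully open), set as the call begins (- or left out, the last holds). The fingers move at their own pace and stop on an object; FORCE is the grip in N (left out, the last holds). Time passes only in rows, so rows that repeat a pose let the fingers close. It gives the time, the measured TCP pose, the force and the opening at its end, in the units of the state.
- read_state(): the state, without advancing time (a new reading comes with each control period).
- read_camera(name): name is "side" or "top"; returns (picture, depth): 384x512x3 uint8, blue, green, red; 384x512 float32, m along the optical axis (not along the pixel's ray), 0 where there is no reading.
- camera_params(name): a dict with "fx", "fy", "cx", "cy" (pixels), "T" (4x4, takes a point from camera to world coordinates). Camera axes: x right, y up, looking along -z (the intrinsics and any distortion apply to the point x, -y, -z); pixel columns grow to the right and rows downward; lengths in m; the calibration is good to about 2 mm. A picture is of the moment at which its call begins. camera_params takes no time and is no camera call.
- job_done(): hands the job in, once; it reports no verdict.
The state is a dict: "time": time; "joints": joint angles; "dq": joint speeds; "effort": joint torques, N m; "tcp_pos": TCP position; "tool_rot": TCP orientation; "ft_force": force on the tool from outside, world axes, zero at the start; "moment": the same for the moment, N m; "finger_gap": opening from 0.0 (shut) to 1.0 (fully open).
Only numpy, scipy, OpenCV 4.12 (cv2) and the standard library are available. Lean on these libraries where they do the work, as an engineer would, in place of code of your own. Each camera call takes 0.05 s, during which the arm holds its last target. There are 200 camera calls.

TASK

Back-office coffee corner: the tall cup was rinsed and left mouth-down flat on the desk, where it cannot dry. Lift it and hang it mouth-down over the long peg of the draining rack, lowering it in the grip until its rim sits all the way down on the peg's wire collar, then let go. Leave the short cup and the till roll where they stand.

Things in the scene. Friction and masses are not known exactly. Their poses are not given: they have to be found in the camera images.
- tall_cup_mid (a point): Plain white straight-sided ceramic tumbler, no handle, 62 mm across, 100 mm tall, about 0.2 kg, standing mouth-down on the desk to the robot's right of the rack, as do the bystanders. Inside 56 mm across, 95 mm deep. The point is on its axis half-way up, 50 mm from the rim; z runs from mouth to closed end.
- peg_long: Long steel peg of two, 180 mm apart (either side), fixed in a white drip tray on the robot's left. 26 mm thick, leans 20 deg towards the robot's side. Origin: on the peg's axis at the top face of its 94 mm wire collar (the rim's seat), 59 mm above the desk; z along the peg, round tip at 70 mm (short peg: 30 mm, same collar). A cup let go on the collar stays, or slips sideways to the peg.
- short_cup_mid (a point): Bystander: the short cup, same white ceramic, 62 mm across but only 60 mm tall, mouth-down on the desk. The point is half-way up.
- till_roll_mid (a point): Bystander: a roll of white till paper standing on end, 60 mm across and 80 mm tall, with a dark core hole in its top. The point is half-way up.
There are look-alikes about, which are no part of the job. Leave any orange look-alike of the part that bears peg_long alone. Leave any purple look-alike of the part that bears tall_cup_mid alone.

How it is judged:
By the outcome, as a careful person would: the job done as asked, in the order asked, and still so for the second after the job is handed in, with the robot touching nothing.
It also fails if it takes over 35 s, if anything falls off the work surface, if the arm or the gripper's body presses on something with over 40 N, if the wrist force passes 120 N, or if a joint passes its speed limit or range.

## Working session

There is one attempt and no reset: what is moved stays moved. The work goes in short steps, Python scripts to look and compute and a shell command to move; the robot and the scene stay as the last step left them, time stands still between calls to the robot, and variables do not carry over. Pictures are saved under pics/ and viewed, about 8 in all and at most 12, crops included, and the job is handed in when it is done.

```bash
mkdir -p pics; cat > h.py <<'E'
from cell import *
import numpy as np, cv2
from scipy.spatial.transform import Rotation as R
def pt(cam,u,v,d):
    p=camera_params(cam); c=np.array([(u-p['cx'])*d/p['fx'],-(v-p['cy'])*d/p['fy'],-d,1])
    return (p['T']@c)[:3]
def cloud(cam,dep):
    p=camera_params(cam); v,u=np.indices(dep.shape)
    c=np.stack([(u-p['cx'])*dep/p['fx'],-(v-p['cy'])*dep/p['fy'],-dep,np.ones_like(dep)],-1)
    return (c@p['T'].T)[...,:3]
E
python3 - <<'E'
from h import *
for n in('top','side'):
    i,d=read_camera(n); np.savez(f'pics/{n}0.npz',i=i,d=d); cv2.imwrite(f'pics/{n}0.png',i); print(n,camera_params(n))
print(read_state())
E
```

```text
top {'fx': 457.8572800835195, 'fy': 457.8572800835195, 'cx': 252.76743374498525, 'cy': 183.41661906445376, 'T': array([[ 0.00960987,  0.99465955, -0.10276204,  0.35075242],
       [-0.99994806,  0.00990777,  0.00238886, -0.05969367],
       [ 0.00339425,  0.10273375,  0.9947031 ,  1.21226829],
       [ 0.        ,  0.        ,  0.        ,  1.        ]])}
side {'fx': 404.38585551350553, 'fy': 404.38585551350553, 'cx': 258.439013803247, 'cy': 187.64227162565868, 'T': array([[ 0.68273071,  0.42609612, -0.59356623, -0.06624717],
       [-0.7303095 ,  0.37242509, -0.57266708, -0.55611377],
       [-0.02295226,  0.82446446,  0.5654481 ,  0.58582747],
       [ 0.        ,  0.        ,  0.        ,  1.        ]])}
{'time': 0.1, 'joints': array([ 9.96976995e-01,  3.42641982e-01,  1.52490563e+00,  1.45809602e-05,
        1.27540976e+00, -1.46008092e-01]), 'dq': array([-0.0004156 , -0.0014356 , -0.0026531 ,  0.00054284, -0.00232394,
        0.00048688]), 'effort': array([ 1.75604135e-03, -4.32007778e+01, -2.44691777e+01,  7.18681631e-02,
        5.26018068e-02, -9.72017602e-06]), 'tcp_pos': array([0.217595  , 0.47738993, 0.22612574]), 'tool_rot': array([ 2.64191665e+00,  1.69894607e+00, -1.96125640e-03]), 'ft_force': array([ 0.2813338 , -0.08660311,  0.65783315]), 'moment': array([-0.03116754, -0.0368076 , -0.01963583]), 'finger_gap': 0.9992326543621418}
```

View pics/top0.png

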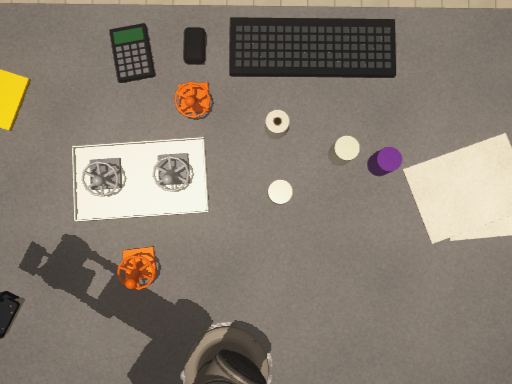

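View pics/side0.png

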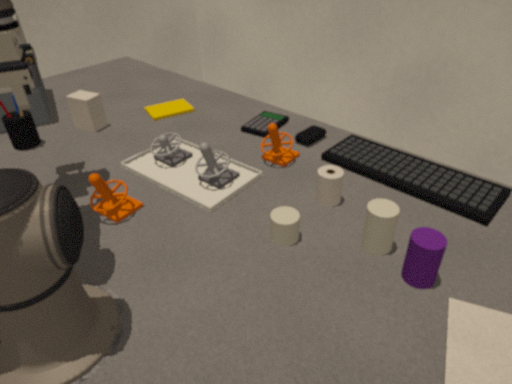

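Top picture: white round candidates are the till roll with its dark core (277,121), the tall cup (347,148) and the short cup (280,191). The purple look-alike is at (389,159). The rack's grey pegs are at (103,178) and (173,173), and the orange look-alikes are at (193,99) and (137,268). In the side picture the tall cup is at (380,225), and the peg at (210,165) looks like the longer of the two. I'll measure these and check them in a crop.

```bash
python3 - <<'E'
from h import *
T=np.load('pics/top0.npz');S=np.load('pics/side0.npz')
a=cv2.resize(S['i'][120:270,110:450],None,fx=2.3,fy=2.3,interpolation=2)
b=cv2.resize(T['i'][100:230,60:400],None,fx=2.3,fy=2.3,interpolation=2)
cv2.imwrite('pics/crop1.png',cv2.resize(np.vstack([a,b]),None,fx=.93,fy=.93))
C=cloud('top',T['d']); D=cloud('side',S['d'])
for n,u,v in(('tall',347,148),('short',280,191),('roll',277,121),('purple',389,159)):
    P=C[v-22:v+22,u-22:u+22].reshape(-1,3); h=np.percentile(P[:,2],90)
    zt=np.median(C[v-7:v+8,u-7:u+8,2] if n!='roll' else P[P[:,2]>.07,2]); Q=P[abs(P[:,2]-zt)<.008]
    (cx,cy),r=cv2.minEnclosingCircle(Q[:,:2].astype(np.float32)); print(n,'zt',zt.round(4),'mean',Q.mean(0).round(4),'circ',np.round([cx,cy,r],4),len(Q))
# rack points
for nm,M in(('top',C),('side',D)):
    m=(M[...,0]>.2)&(M[...,0]<.55)&(M[...,1]>0.03)&(M[...,1]<.35)&(M[...,2]>.045)&(M[...,2]<.16)
    n,l,st,ce=cv2.connectedComponentsWithStats(m.astype(np.uint8))
    for k in range(1,n):
        if st[k,4]<15: continue
        P=M[l==k]; print(nm,ce[k].round(),st[k,4],'mean',P.mean(0).round(3),'zmax',P[:,2].max().round(3))
        for z in np.arange(.05,.14,.01):
            q=P[abs(P[:,2]-z)<.005]
            if len(q)>3: print('   z',z.round(2),len(q),np.median(q,0).round(4),q.min(0).round(3)[:2],q.max(0).round(3)[:2])
E
```

```text
tall zt 0.0999 mean [ 0.5564 -0.2916  0.0996] circ [ 0.557  -0.2922  0.0312] 496
short zt 0.0595 mean [ 0.4502 -0.1303  0.0594] circ [ 0.4502 -0.1309  0.0311] 467
roll zt 0.0796 mean [ 0.626  -0.1211  0.0795] circ [ 0.627  -0.122   0.0308] 444
purple zt 0.0998 mean [ 0.5295 -0.3957  0.0995] circ [ 0.5304 -0.3962  0.0318] 509
top [170. 173.] 520 mean [0.493 0.145 0.074] zmax 0.13
   z 0.05 118 [0.4718 0.1384 0.0504] [0.452 0.103] [0.506 0.194]
   z 0.06 131 [0.5018 0.1355 0.0614] [0.474 0.102] [0.519 0.191]
   z 0.07 126 [0.523  0.1493 0.0696] [0.49  0.104] [0.536 0.19 ]
   z 0.08 20 [0.4967 0.1437 0.0789] [0.482 0.134] [0.535 0.171]
   z 0.09 9 [0.4899 0.1388 0.0908] [0.475 0.134] [0.496 0.152]
   z 0.1 14 [0.4887 0.1384 0.1018] [0.469 0.133] [0.492 0.152]
   z 0.11 14 [0.477  0.1377 0.1119] [0.461 0.133] [0.488 0.154]
   z 0.12 75 [0.472  0.1436 0.121 ] [0.46  0.134] [0.485 0.156]
   z 0.13 13 [0.4715 0.1443 0.1259] [0.467 0.138] [0.476 0.152]
top [103. 177.] 383 mean [0.483 0.315 0.066] zmax 0.092
   z 0.05 89 [0.4626 0.3027 0.0507] [0.44 0.28] [0.494 0.349]
   z 0.06 92 [0.4871 0.
[... 1615 characters left out ...]
6]
   z 0.11 40 [0.4671 0.1346 0.1099] [0.458 0.13 ] [0.483 0.15 ]
   z 0.12 52 [0.4688 0.14   0.1197] [0.461 0.131] [0.482 0.153]
side [107. 189.] 638 mean [0.241 0.218 0.073] zmax 0.121
   z 0.05 162 [0.2346 0.2153 0.0489] [0.216 0.18 ] [0.263 0.273]
   z 0.06 154 [0.263  0.2161 0.06  ] [0.226 0.185] [0.286 0.264]
   z 0.07 84 [0.2497 0.2182 0.0675] [0.224 0.203] [0.287 0.255]
   z 0.08 44 [0.2314 0.215  0.0802] [0.219 0.21 ] [0.247 0.223]
   z 0.09 50 [0.2282 0.2154 0.0899] [0.217 0.211] [0.245 0.226]
   z 0.1 45 [0.2247 0.2143 0.0998] [0.213 0.21 ] [0.239 0.223]
   z 0.11 58 [0.2214 0.216  0.1102] [0.211 0.211] [0.237 0.228]
   z 0.12 41 [0.2228 0.2202 0.1171] [0.214 0.212] [0.233 0.231]
```

View pics/crop1.png

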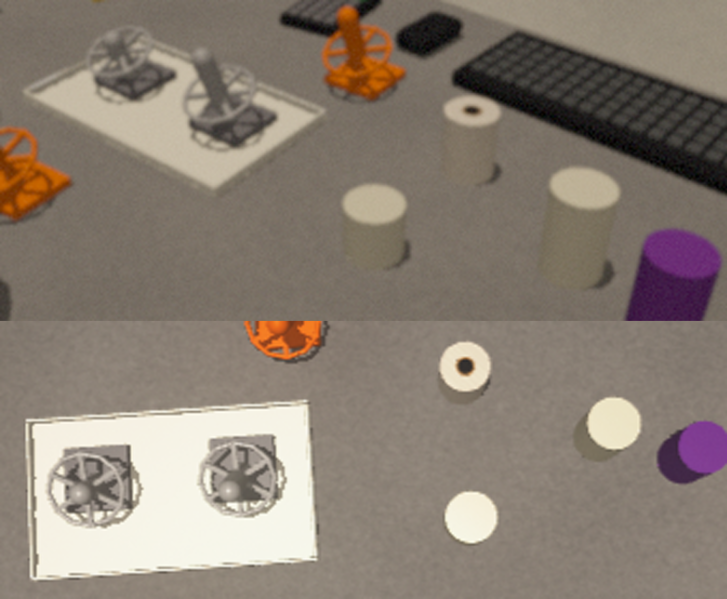

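The crop confirms it: the tall cup is the white one beside the purple (crop 583,225), and the long peg is the grey one on the right (crop 207,75). Its top measures about z 0.125, which matches. Next I'll fit the peg and plan the pick.

```bash
cat >> h.py <<'E'
def rot(zdir,yaw):
    z=np.array(zdir)/np.linalg.norm(zdir); x=np.array([np.cos(yaw),np.sin(yaw),0]); x-=z*(x@z); x/=np.linalg.norm(x)
    return np.column_stack([x,np.cross(z,x),z])
def rows(pos,Rt,p0=None,R0=None):
    s=read_state(); p0=s['tcp_pos'] if p0 is None else p0; R0=R.from_rotvec(s['tool_rot']).as_matrix() if R0 is None else R0
    print('tcp',p0.round(4),'shift',(R0.T@(pos-p0)/.03).round(3),'turn',(np.degrees(R.from_matrix(R0.T@Rt).as_rotvec())/5).round(3))
E
python3 - <<'E'
from h import *
import cell; print([n for n in dir(cell) if not n.startswith('_')], getattr(cell,'pinch_z',None))
from scipy.optimize import least_squares
Cs={}
for c in('top','side'): Cs[c]=cloud(c,np.load(f'pics/{c}0.npz')['d']).reshape(-1,3)
def frame(q):
    a=q[3]; L=np.array([-np.cos(a),-np.sin(a),0]); z=np.sin(np.radians(20))*L+np.cos(np.radians(20))*np.array([0,0,1])
    y=np.array([-np.sin(a),np.cos(a),0]); return q[:3],np.column_stack([np.cross(y,z),y,z]),y
def res(q,P,H=None):
    o,F,_=frame(q); l=(P-o)@F; r=np.hypot(l[:,0],l[:,1])
    zc=np.clip(l[:,2],0,57); zc=np.minimum(l[:,2].clip(0),H-.013)
    cap=np.sqrt(r**2+(l[:,2]-zc)**2)-.013
    ring=np.hypot(r-.0455,l[:,2]+.002)-.002
    return cap,ring,l,r
for name,x0,H in(('long',[.495,.145,.059,.06],.07),('short',[.485,.322,.059,.06],.03)):
  for cs in(('top',),('side',),('top','side')):
    P=np.vstack([Cs[c] for c in cs]); q=np.array(x0)
    for it in range(6):
        cap,ring,l,r=res(q,P,H); tol=.012 if it<2 else .006
        m=((abs(cap)<tol)&(l[:,2]>.006))|((abs(ring)<tol)&(r>.038)&(l[:,2]>-.012))
        Q=P[m]
        f=lambda q:(lambda a:np.where(abs(a[0])<abs(a[1]),a[0],a[1]))(res(q,Q,H))
        s=least_squares(f,q,loss='soft_l1',f_scale=.001); q=s.x
    print(name,cs,q.round(4),len(Q),'rms',np.sqrt((f(q)**2).mean()).round(4))
D=Cs['side']; m=(np.hypot(D[:,0]-.557,D[:,1]+.292)<.05)&(D[:,2]>.01)&(D[:,2]<.095); Q=D[m]
s=least_squares(lambda c:np.hypot(Q[:,0]-c[0],Q[:,1]-c[1])-.031,[.557,-.292],loss='soft_l1',f_scale=.001); print('cup side fit',s.x.round(4),len(Q))
E
```

```text
['MotionError', 'camera_params', 'job_done', 'pinch_z', 'read_camera', 'read_state'] 0.0188
long ('top',) [0.4917 0.1469 0.06   0.0602] 408 rms 0.002
long ('side',) [0.492  0.1461 0.058  0.0652] 442 rms 0.0018
long ('top', 'side') [0.4917 0.1465 0.0591 0.0712] 843 rms 0.002
short ('top',) [0.4774 0.326  0.0597 0.0306] 367 rms 0.0021
short ('side',) [0.4772 0.3245 0.0579 0.0241] 254 rms 0.002
short ('top', 'side') [0.4772 0.3255 0.0591 0.0425] 617 rms 0.0022
cup side fit [ 0.5575 -0.2932] 1041
```

```bash
python3 - <<'E'
from h import *
rows(np.array([.557,-.2922,.17]),rot([0,0,-1],np.radians(20)))
rows(np.array([.52,.12,.24]),rot([0,0,-1],np.radians(40)))
E
```

```text
tcp [0.2176 0.4774 0.2261] shift [-18.645  20.937   1.892] turn [4.000e-03 1.600e-02 9.098e+00]
tcp [0.2176 0.4774 0.2261] shift [-6.658 14.114 -0.456] turn [1.000e-03 1.600e-02 5.098e+00]
```

```bash
R1='x'; python3 -m jog '[{"x":-2.2,"y":4.7,"z":-0.5,"az":1.7},{"x":-4.4,"y":9.4,"z":-0.5,"az":3.4},{"x":-6.7,"y":14.1,"z":-0.5,"az":5.1},{"x":-8.5,"y":15,"z":-0.5,"az":5.5},{"x":-10,"y":16,"z":-0.5,"az":6}]' 1 30
python3 - <<'E'
from h import *
rows(np.array([.557,-.2922,.17]),rot([0,0,-1],np.radians(20)))
E
```

```text
tcp [0.2176 0.4774 0.2261] shift [-18.645  20.937   1.892] turn [4.000e-03 1.600e-02 9.098e+00]invalid input at $[0]: expected keys x, y, z, ax, ay, az
```

```bash
python3 -m jog '[{"x":-2.2,"y":4.7,"z":-0.5,"ax":0,"ay":0,"az":1.7},{"x":-4.4,"y":9.4,"z":-0.5,"ax":0,"ay":0,"az":3.4},{"x":-6.7,"y":14.1,"z":-0.5,"ax":0,"ay":0,"az":5.1},{"x":-8.5,"y":15,"z":-0.5,"ax":0,"ay":0,"az":5.5},{"x":-10,"y":16,"z":-0.5,"ax":0,"ay":0,"az":6}]' 1 30
python3 - <<'E'
from h import *
rows(np.array([.557,-.2922,.17]),rot([0,0,-1],np.radians(20)))
E
```

```text
time: 0.72
tcp_pos: [0.4048, 0.2266, 0.238]
tool_rot: [-2.993, -0.956, 0.0]
ft_force: [-0.3, 0.4, -0.2]
finger_gap: 0.997
tcp [0.4048 0.2266 0.238 ] shift [-5.888 17.032  2.264] turn [-1.000e-03  1.000e-03  3.083e+00]
```

```bash
python3 -m jog '[{"x":-5.9,"y":17,"z":0,"ax":0,"ay":0,"az":3},{"x":-5.9,"y":17,"z":0,"ax":0,"ay":0,"az":3},{"x":-5.9,"y":17,"z":0,"ax":0,"ay":0,"az":3},{"x":-5.9,"y":17,"z":0,"ax":0,"ay":0,"az":3},{"x":-5.9,"y":17,"z":0,"ax":0,"ay":0,"az":3}]'
python3 - <<'E'
from h import *
rows(np.array([.557,-.2922,.17]),rot([0,0,-1],np.radians(20)))
E
```

```text
time: 1.35
tcp_pos: [0.4921, -0.0735, 0.2379]
tool_rot: [-3.091, -0.558, 0.0]
ft_force: [1.7, 1.3, -0.0]
finger_gap: 0.997
tcp [ 0.4921 -0.0735  0.2379] shift [-0.523  7.587  2.261] turn [-0.005  0.     0.095]
```

```bash
python3 -m jog '[{"x":-0.5,"y":7.6,"z":2.2,"ax":0,"ay":0,"az":0},{"x":-0.5,"y":7.6,"z":2.2,"ax":0,"ay":0,"az":0},{"x":-0.5,"y":7.6,"z":2.2,"ax":0,"ay":0,"az":0},{"x":-0.5,"y":7.6,"z":2.2,"ax":0,"ay":0,"az":0},{"x":-0.5,"y":7.6,"z":2.2,"ax":0,"ay":0,"az":0}]'
python3 -m jog '[{"x":0,"y":0,"z":0,"ax":0,"ay":0,"az":0},{"x":0,"y":0,"z":0,"ax":0,"ay":0,"az":0}]'
python3 - <<'E'
from h import *
rows(np.array([.557,-.2922,.049]),rot([0,0,-1],np.radians(20)))
E
```

```text
time: 1.98
tcp_pos: [0.5569, -0.2931, 0.1692]
tool_rot: [-3.09, -0.552, 0.004]
ft_force: [-0.0, 0.6, -0.2]
finger_gap: 1.002
time: 2.22
tcp_pos: [0.5579, -0.2891, 0.1728]
tool_rot: [3.091, 0.561, 0.001]
ft_force: [-1.0, 0.8, -0.2]
finger_gap: 1.002
tcp [ 0.5579 -0.2891  0.1728] shift [-0.066  0.086  4.125] turn [ 0.003 -0.006  0.113]
```

```bash
python3 -m jog '[{"x":-0.05,"y":0.1,"z":1,"ax":0,"ay":0,"az":0},{"x":-0.05,"y":0.1,"z":2,"ax":0,"ay":0,"az":0},{"x":-0.05,"y":0.1,"z":3.2,"ax":0,"ay":0,"az":0},{"x":-0.05,"y":0.1,"z":4.1,"ax":0,"ay":0,"az":0},{"x":-0.05,"y":0.1,"z":4.1,"ax":0,"ay":0,"az":0}]'
python3 - <<'E'
from h import *
rows(np.array([.557,-.2922,.049]),rot([0,0,-1],np.radians(20)))
for c in ('side',):
    i,d=read_camera(c); cv2.imwrite('pics/s1.png',cv2.resize(i[120:320,280:500],None,fx=2.5,fy=2.5))
E
```

```text
time: 2.85
tcp_pos: [0.5565, -0.2918, 0.0479]
tool_rot: [-3.088, -0.56, 0.004]
ft_force: [0.8, 0.8, 0.8]
finger_gap: 0.998
tcp [ 0.5565 -0.2918  0.0479] shift [ 0.012  0.018 -0.037] turn [-0.037  0.024  0.113]
```

View pics/s1.png

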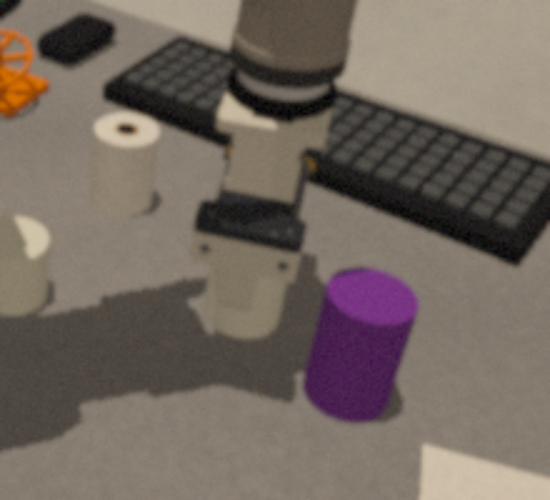

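The fingers straddle the tall cup (crop 245,300) and are clear of the purple one. Closing now.

```bash
Z='{"x":0,"y":0,"z":0,"ax":0,"ay":0,"az":0}'; python3 -m jog '[{"x":0,"y":0,"z":0,"ax":0,"ay":0,"az":0},{"x":0,"y":0,"z":0,"ax":0,"ay":0,"az":0},{"x":0,"y":0,"z":0,"ax":0,"ay":0,"az":0},{"x":0,"y":0,"z":0,"ax":0,"ay":0,"az":0},{"x":0,"y":0,"z":0,"ax":0,"ay":0,"az":0}]' 0.3 30
python3 -m jog '[{"x":0,"y":0,"z":0,"ax":0,"ay":0,"az":0},{"x":0,"y":0,"z":0,"ax":0,"ay":0,"az":0},{"x":0,"y":0,"z":-0.3,"ax":0,"ay":0,"az":0},{"x":0,"y":0,"z":-1,"ax":0,"ay":0,"az":0},{"x":0,"y":0,"z":-2,"ax":0,"ay":0,"az":0}]'
python3 -m jog '[{"x":0,"y":0,"z":-1,"ax":0,"ay":0,"az":0},{"x":0,"y":0,"z":-2,"ax":0,"ay":0,"az":0},{"x":0,"y":0,"z":-3,"ax":0,"ay":0,"az":0},{"x":0,"y":0,"z":-3.5,"ax":0,"ay":0,"az":0},{"x":0,"y":0,"z":-3.5,"ax":0,"ay":0,"az":0}]'
python3 - <<'E'
from h import *
s=read_state();print(s['ft_force'],s['moment'],s['joints'].round(3))
a=.07;L=np.array([-np.cos(a),-np.sin(a),0]);zp=np.sin(np.radians(20))*L+np.cos(np.radians(20))*np.array([0,0,1])
o=np.array([.4917,.1465,.059])
t=o+zp*(.049+.110)   # rim 110mm above the collar
print('target',t); rows(t,rot(-zp,np.radians(94)))
rows(t+[0,0,.02],rot(-zp,np.radians(94)))
E
```

```text
time: 3.52
tcp_pos: [0.5577, -0.2938, 0.0497]
tool_rot: [3.091, 0.559, 0.001]
ft_force: [0.0, 0.8, 3.9]
finger_gap: 0.661
time: 4.15
tcp_pos: [0.5565, -0.2931, 0.1085]
tool_rot: [-3.089, -0.558, 0.004]
ft_force: [1.3, 0.1, -1.8]
finger_gap: 0.665
time: 4.78
tcp_pos: [0.5575, -0.2938, 0.2146]
tool_rot: [3.091, 0.559, 0.001]
ft_force: [0.2, 0.9, -2.4]
finger_gap: 0.659
[ 0.21020066  0.87175227 -2.37294224] [-0.05895884  0.01613384 -0.0040478 ] [-0.607  0.546  1.229  0.     1.365 -0.964]
target [0.43745198 0.14269642 0.20841113]
tcp [ 0.5575 -0.2938  0.2146] shift [  1.343 -15.03    0.193] turn [ -3.419   2.565 -14.544]
tcp [ 0.5575 -0.2938  0.2146] shift [  1.343 -15.03   -0.473] turn [ -3.419   2.565 -14.544]
```

```bash
python3 -m jog '[{"x":0.5,"y":-1.8,"z":-0.3,"ax":0,"ay":0,"az":-1.5},{"x":0.8,"y":-3.6,"z":-0.4,"ax":-0.5,"ay":0.4,"az":-3.3},{"x":1,"y":-5.4,"z":-0.4,"ax":-1,"ay":0.7,"az":-5.1},{"x":1.1,"y":-7.2,"z":-0.4,"ax":-1.5,"ay":1.1,"az":-6.9},{"x":1.3,"y":-9,"z":-0.4,"ax":-2,"ay":1.5,"az":-8.7}]'
python3 - <<'E'
from h import *
a=.07;L=np.array([-np.cos(a),-np.sin(a),0]);zp=np.sin(np.radians(20))*L+np.cos(np.radians(20))*np.array([0,0,1])
t=np.array([.4917,.1465,.059])+zp*.159
rows(t,rot(-zp,np.radians(94)))
E
```

```text
time: 5.4
tcp_pos: [0.4977, -0.0252, 0.2245]
tool_rot: [2.529, 1.594, 0.233]
ft_force: [1.4, 0.7, -2.8]
finger_gap: 0.664
tcp [ 0.4977 -0.0252  0.2245] shift [ 4.171 -4.269 -0.106] turn [-1.46   1.013 -5.793]
```

```bash
python3 -m jog '[{"x":1,"y":-1,"z":-0.2,"ax":-0.4,"ay":0.2,"az":-1.4},{"x":2,"y":-2.1,"z":-0.2,"ax":-0.7,"ay":0.5,"az":-2.9},{"x":3.1,"y":-3.2,"z":-0.2,"ax":-1.1,"ay":0.8,"az":-4.4},{"x":4.1,"y":-4.2,"z":-0.1,"ax":-1.4,"ay":1,"az":-5.7},{"x":4.1,"y":-4.2,"z":-0.1,"ax":-1.4,"ay":1,"az":-5.7}]'
python3 -m jog '[{"x":0,"y":0,"z":0,"ax":0,"ay":0,"az":0},{"x":0,"y":0,"z":0,"ax":0,"ay":0,"az":0}]'
cat > chk.py <<'E'
from h import *
import sys
a=.07;L=np.array([-np.cos(a),-np.sin(a),0]);zp=np.sin(np.radians(20))*L+np.cos(np.radians(20))*np.array([0,0,1])
o=np.array([.4917,.1465,.059]); t=o+zp*(.049+float(sys.argv[1]))
rows(t,rot(-zp,np.radians(94))); s=read_state(); print(s['ft_force'].round(1),s['joints'].round(2))
v=[]
for c in('side','top'):
    i,d=read_camera(c); np.savez(f'pics/{c}_{sys.argv[2]}.npz',i=i,d=d)
    x,y=((130,80) if c=='side' else (95,90)); v.append(cv2.resize(i[y:y+130,x:x+130],None,fx=3,fy=3))
cv2.imwrite(f'pics/{sys.argv[2]}.png',np.hstack(v))
# cup body fit along tool axis (side view), points below the pads
D=cloud('side',d if 0 else np.load(f'pics/side_{sys.argv[2]}.npz')['d']).reshape(-1,3)
Rt=R.from_rotvec(s['tool_rot']).as_matrix(); l=(D-s['tcp_pos'])@Rt
m=(l[:,2]>.004)&(l[:,2]<.06)&(np.hypot(l[:,0],l[:,1])<.045); Q=l[m]
from scipy.optimize import least_squares
def f(q): c=Q[:,:2]-q[:2]-np.outer(Q[:,2]-.03,q[2:]); return np.hypot(c[:,0],c[:,1])-.031
r=least_squares(f,[0,0,0,0],loss='soft_l1',f_scale=.001)
print('cup axis in tool frame xy',r.x[:2].round(4),'tilt deg',np.degrees(r.x[2:]).round(1),len(Q),'rim z99',np.percentile(Q[:,2],99).round(4))
E
python3 chk.py .110 p1
```

```text
time: 6.02
tcp_pos: [0.4381, 0.14, 0.2079]
tool_rot: [1.978, 2.103, 0.364]
ft_force: [0.7, -0.8, -2.9]
finger_gap: 0.661
time: 6.28
tcp_pos: [0.4414, 0.1375, 0.2098]
tool_rot: [1.982, 2.094, 0.367]
ft_force: [0.8, -0.3, -1.6]
finger_gap: 0.665
tcp [0.4414 0.1375 0.2098] shift [ 0.18  -0.13   0.005] turn [-0.048  0.033 -0.168]
[ 0.8 -0.3 -1.6] [ 0.16  0.07  1.98 -0.05  0.74 -1.44]
cup axis in tool frame xy [ 0.0002 -0.0013] tilt deg [0.6 0.1] 429 rim z99 0.0497
```

View pics/p1.png

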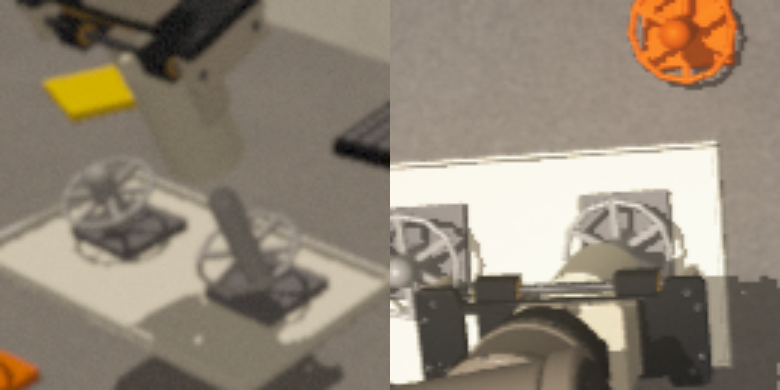

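The cup (crop 190,110) is held parallel to the long peg (crop 240,225) and above it. I'll make the small correction and lower along the axis.

```bash
python3 -m jog '[{"x":0.2,"y":-0.1,"z":0,"ax":0,"ay":0,"az":-0.1},{"x":0.2,"y":-0.1,"z":0.8,"ax":0,"ay":0,"az":-0.1},{"x":0.2,"y":-0.1,"z":1.5,"ax":0,"ay":0,"az":-0.1},{"x":0.2,"y":-0.1,"z":2,"ax":0,"ay":0,"az":-0.1},{"x":0.2,"y":-0.1,"z":2,"ax":0,"ay":0,"az":-0.1}]'
python3 chk.py 0 p2
```

```text
time: 7.0
tcp_pos: [0.4576, 0.1453, 0.1516]
tool_rot: [1.972, 2.105, 0.364]
ft_force: [0.3, -1.1, -2.1]
finger_gap: 0.662
tcp [0.4576 0.1453 0.1516] shift [-0.036  0.023  1.657] turn [-0.07   0.029 -0.05 ]
[ 0.3 -1.1 -2.1] [ 0.17  0.19  2.03 -0.07  0.57 -1.41]
cup axis in tool frame xy [ 0.0003 -0.0013] tilt deg [ 0.9 -0.5] 371 rim z99 0.0505
```

View pics/p2.png

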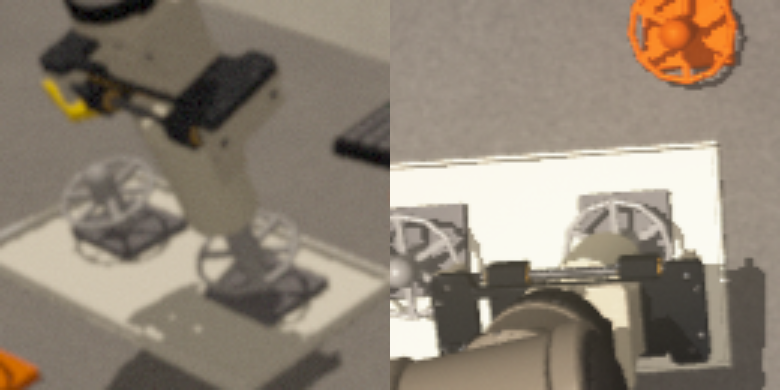

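The cup is over the peg (crop 230,220) and the force is unchanged, so I'll go on down.

```bash
python3 -m jog '[{"x":0,"y":0,"z":0.5,"ax":0,"ay":0,"az":0},{"x":0,"y":0,"z":1,"ax":0,"ay":0,"az":0},{"x":0,"y":0,"z":1.3,"ax":0,"ay":0,"az":0},{"x":0,"y":0,"z":1.45,"ax":0,"ay":0,"az":0},{"x":0,"y":0,"z":1.45,"ax":0,"ay":0,"az":0}]'
python3 chk.py 0 p3
python3 -m jog '[{"x":0,"y":0,"z":0.05,"ax":0,"ay":0,"az":0},{"x":0,"y":0,"z":0.1,"ax":0,"ay":0,"az":0}]' 
python3 -m jog '[{"x":0,"y":0,"z":0.05,"ax":0,"ay":0,"az":0},{"x":0,"y":0,"z":0.05,"ax":0,"ay":0,"az":0}]' 
```

```text
time: 7.72
tcp_pos: [0.4729, 0.1464, 0.1119]
tool_rot: [1.971, 2.103, 0.367]
ft_force: [-0.3, -0.2, -1.9]
finger_gap: 0.662
tcp [0.4729 0.1464 0.1119] shift [-0.039 -0.013  0.237] turn [-0.04   0.025 -0.049]
[-0.3 -0.2 -1.9] [ 0.17  0.29  2.05 -0.08  0.46 -1.4 ]
cup axis in tool frame xy [-0.0001 -0.0015] tilt deg [-1.2 -0.3] 459 rim z99 0.0599
time: 8.07
tcp_pos: [0.4739, 0.1465, 0.109]
tool_rot: [1.97, 2.103, 0.367]
ft_force: [-0.3, -0.3, -2.7]
finger_gap: 0.666
time: 8.32
tcp_pos: [0.4743, 0.1464, 0.1073]
tool_rot: [1.971, 2.104, 0.366]
ft_force: [0.7, -0.1, -2.2]
finger_gap: 0.663
```

```bash
for k in 1 2; do python3 -m jog '[{"x":0,"y":0,"z":0.04,"ax":0,"ay":0,"az":0},{"x":0,"y":0,"z":0.04,"ax":0,"ay":0,"az":0}]' | grep -E 'tcp|force'; done
```

```text
tcp_pos: [0.4747, 0.1465, 0.1063]
ft_force: [0.6, -0.0, -2.5]
tcp_pos: [0.4751, 0.1465, 0.1054]
ft_force: [-2.8, -1.5, 1.9]
```

```bash
for k in 1 2; do python3 -m jog '[{"x":0,"y":0,"z":0.04,"ax":0,"ay":0,"az":0},{"x":0,"y":0,"z":0.04,"ax":0,"ay":0,"az":0}]' | grep -E 'tcp|force'; done; python3 chk.py 0 p4
```

```text
tcp_pos: [0.4753, 0.1465, 0.1052]
ft_force: [-11.0, -1.9, 16.0]
tcp_pos: [0.4756, 0.1465, 0.105]
ft_force: [-15.8, -4.5, 27.6]
tcp [0.4756 0.1465 0.105 ] shift [-0.039 -0.022 -0.011] turn [-0.02   0.024 -0.053]
[-15.8  -4.5  27.6] [ 0.17  0.3   2.06 -0.08  0.44 -1.4 ]
cup axis in tool frame xy [-0.     -0.0018] tilt deg [-1.9  0.2] 448 rim z99 0.0552
```

View pics/p4.png

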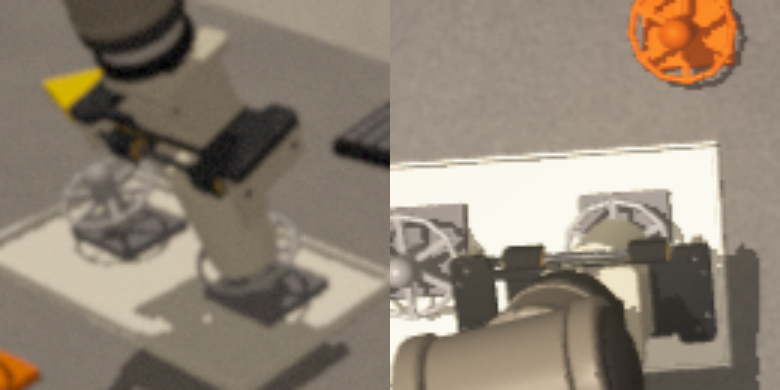

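The rim is on the collar (crop 240,275): the depth is within 0.5 mm of prediction and the push is firm. I'll ease the load, open, then back out along the axis.

```bash
python3 -m jog '[{"x":0,"y":0,"z":-0.06,"ax":0,"ay":0,"az":0},{"x":0,"y":0,"z":-0.06,"ax":0,"ay":0,"az":0}]' - 20
python3 -m jog '[{"x":0,"y":0,"z":0,"ax":0,"ay":0,"az":0},{"x":0,"y":0,"z":0,"ax":0,"ay":0,"az":0},{"x":0,"y":0,"z":0,"ax":0,"ay":0,"az":0},{"x":0,"y":0,"z":0,"ax":0,"ay":0,"az":0},{"x":0,"y":0,"z":0,"ax":0,"ay":0,"az":0}]' 1
python3 chk.py 0 p5
```

```text
time: 9.68
tcp_pos: [0.4755, 0.1465, 0.1051]
tool_rot: [1.97, 2.103, 0.367]
ft_force: [-6.2, -2.0, 9.2]
finger_gap: 0.663
time: 10.3
tcp_pos: [0.4754, 0.1465, 0.1046]
tool_rot: [1.971, 2.104, 0.366]
ft_force: [0.7, 0.2, 0.6]
finger_gap: 0.999
tcp [0.4754 0.1465 0.1046] shift [-0.039 -0.01  -0.019] turn [-0.042  0.025 -0.049]
[0.7 0.2 0.6] [ 0.17  0.3   2.06 -0.08  0.44 -1.4 ]
cup axis in tool frame xy [ 0.     -0.0019] tilt deg [-1.5 -0.8] 418 rim z99 0.0562
```

View pics/p5.png

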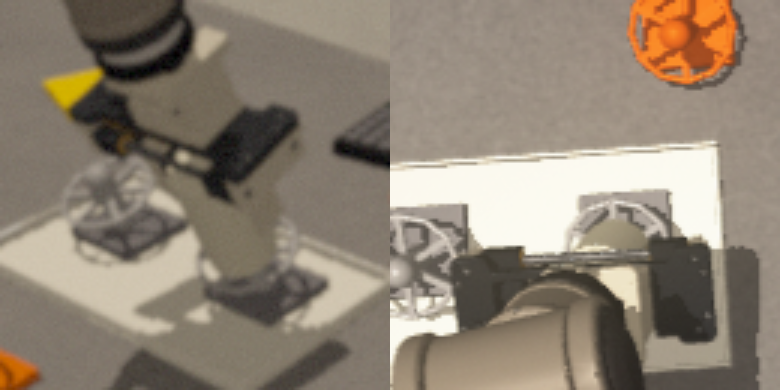

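The cup stays put on the collar with the jaws open. Retracting along the tool axis.

```bash
python3 -m jog '[{"x":0,"y":0,"z":-0.5,"ax":0,"ay":0,"az":0},{"x":0,"y":0,"z":-1.2,"ax":0,"ay":0,"az":0},{"x":0,"y":0,"z":-2,"ax":0,"ay":0,"az":0},{"x":0,"y":0,"z":-3,"ax":0,"ay":0,"az":0},{"x":0,"y":0,"z":-4,"ax":0,"ay":0,"az":0}]'
python3 -m jog '[{"x":1,"y":0,"z":-1,"ax":0,"ay":0,"az":0},{"x":3,"y":0.5,"z":-1,"ax":0,"ay":0,"az":0},{"x":4.5,"y":1,"z":-1,"ax":0,"ay":0,"az":0},{"x":6,"y":1,"z":-1,"ax":0,"ay":0,"az":0},{"x":6,"y":1,"z":-1,"ax":0,"ay":0,"az":0}]'
python3 - <<'E'
from h import *
from scipy.optimize import least_squares
a=.07;L=np.array([-np.cos(a),-np.sin(a),0]);zp=np.sin(np.radians(20))*L+np.cos(np.radians(20))*np.array([0,0,1])
y=np.array([-np.sin(a),np.cos(a),0]);F=np.column_stack([np.cross(y,zp),y,zp]);o=np.array([.4917,.1465,.059])
v=[]
for c in('side','top'):
    i,d=read_camera(c); v.append(cv2.resize(i,(400,300)))
    D=cloud(c,d).reshape(-1,3); l=(D-o)@F
    m=(np.hypot(l[:,0],l[:,1])<.05)&(l[:,2]>.012)&(l[:,2]<.13); Q=l[m]; top=Q[(Q[:,2]>.085)&(np.hypot(*(Q[:,:2]).T)<.025)]
    print(c,len(Q),'end height',np.median(top[:,2]) if len(top) else None)
    Q=Q[Q[:,2]<.092]
    f=lambda q:np.hypot(*(Q[:,:2]-q[:2]-np.outer(Q[:,2]-.05,q[2:])).T)-.031
    r=least_squares(f,[0,0,0,0],loss='soft_l1',f_scale=.001); print(' axis offset',r.x[:2].round(4),'tilt',np.degrees(r.x[2:]).round(1))
    if c=='top':
        for n,p,z in(('short',(.4502,-.1309),.0595),('roll',(.627,-.122),.0795)):
            q=D[(np.hypot(D[:,0]-p[0],D[:,1]-p[1])<.06)&(abs(D[:,2]-z)<.008)]; print(n,cv2.minEnclosingCircle(q[:,:2].astype(np.float32)))
cv2.imwrite('pics/end.png',np.hstack(v)); print(read_state()['tcp_pos'],read_state()['ft_force'])
E
```

```text
time: 11.02
tcp_pos: [0.4343, 0.1439, 0.2184]
tool_rot: [1.971, 2.104, 0.366]
ft_force: [-0.2, 0.5, -0.2]
finger_gap: 1.001
time: 11.65
tcp_pos: [0.4406, 0.3273, 0.2554]
tool_rot: [1.968, 2.108, 0.367]
ft_force: [0.4, -0.4, 0.4]
finger_gap: 1.001
side 1006 end height 0.09844588183108374
 axis offset [-0.0016  0.0012] tilt [-0.2 -0.2]
top 757 end height 0.09957500271543639
 axis offset [-0.0015  0.0021] tilt [-0.4 -0.1]
short ((0.45061632990837097, -0.13051433861255646), 0.03099583461880684)
roll ((0.6265699863433838, -0.12130469083786011), 0.03004404343664646)
[0.44067937 0.32478191 0.25534144] [ 0.55745433  0.04515021 -0.12416065]
```

View pics/end.png

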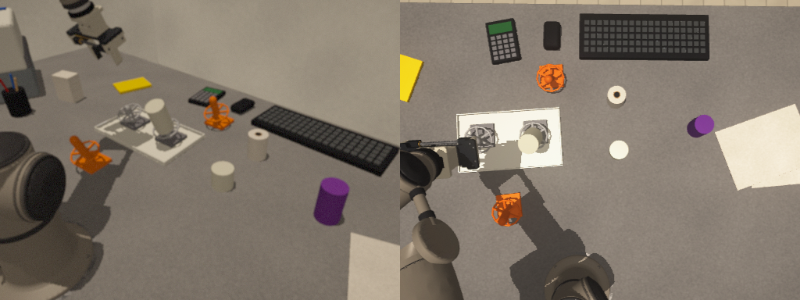

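The cup sits on the long peg (side 160,118; top 527,143). Its closed end is 99 mm above the collar, so it is fully seated, and the other objects haven't moved. Handing in.

```bash
python3 -c "from cell import *; print(job_done())"
```

```text
the job is handed in; nothing more can be done
None
```

The tall cup now hangs mouth-down on the long peg with its rim on the collar. I gripped it from above, tilted it 20° to match the peg, and lowered it until the collar took the push (about 30 N at the wrist). Then I let go and backed out along the peg, and handed in at about 12 s.

**Cup:** after release its closed end measured 98.4 mm (side camera) and 99.6 mm (top camera) above the collar, against 100 mm expected. That gap is within the 2 mm calibration. Its axis is about 2 mm off the peg's and within 0.5° of parallel.

**Bystanders and robot:** the short cup and till roll measured within 1 mm of where they started. The orange and purple look-alikes look untouched in the last picture. The gripper is clear of everything, with no contact force.

**Failed or disagreed:** one early move was refused for missing keys, so nothing moved. No check failed or disagreed beyond camera accuracy.

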